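Lay a cassette in the blue-light viewer and hold its amber shield at 45 degrees

TASK

Take the green-framed cassette from the stand and seat it flat in the nest of the blue-light viewer, window side up, while the amber shield is still tipped back. Then bring the shield forward, never letting it drop shut, and finish holding it open at 45 degrees from closed so that a colleague can look through it and reach under: keep hold of it, do not let go at the end. Leave the orange-framed cassette and the other things on the bench alone.

Things in the scene. Friction and masses are not known exactly. Their poses are not given: they have to be found in the camera images.
- cassette_green: Loose flat cassette to load, 90 x 64 x 14 mm, about 0.12 kg: green frame round a clear window on one face, black back. Origin: centre of the black back; z comes out of the window (face at z = +14 mm), x along the 90 mm length (up the slope while in the stand), y along the 64 mm width. The 14 mm thick long side edges are free for a pinch across the 64 mm, in the stand and in the nest.
- cassette_orange: A like cassette with an orange frame, in the other place of the stand (which of the two places each one has varies). Must stay where it is. Same axes.
- stand: Fixed light-grey sheet stand, base 84 x 200 mm, origin under its middle. Two places, at its y = +61 and -61 mm: a cassette stands on a short end on a ledge 14 mm up, leaning 65 degrees from level on a 40 mm wide back rest, window toward the stand's -x and 25 degrees upward, top edge about 95 mm up. A 6 mm lip in front of its lower edge: lift 20 mm up the slope to free it.
- viewer: Fixed white box of the blue-light viewer, 200 (x) x 210 (y) mm, origin under its middle at the worktop; its x points from the front (switch and dimmer) to the hinge at the back. Black deck on top at z = 44 mm.
- nest (a point): Centre of the nest's floor (lit stage top), 61 mm above the worktop, 17 mm above the deck; axes like the viewer's. Four bevelled corner posts rise 12 mm above it and enclose 96 mm (x) by 68 mm (y): the cassette lies lengthwise along x, either end forward. The stage is 54 mm wide, so the cassette's long sides overhang and are open for fingers down to the deck for 75 mm between the posts.
- shield (a joint): Hinge of the amber shield at the viewer's far side, rad: 0 closed (level over the nest), 0.785 is 45 degrees open, 1.8 tipped back on its stop, where it rests at the start. Next to no friction: short of upright it falls shut, beyond upright it falls back. The shield weighs about 0.35 kg.
- shield_handle (a point): Middle of the shield's handle bar: a round steel bar 12 mm thick, straight for 68 mm along the viewer's y, 212 mm from the hinge axis, in the plane of the shield. 36 mm clear between the bar and the shield's front edge. It turns easily between two finger pads.
- shield_hinge (a point): Middle of the shield's hinge axis, which runs along the viewer's y, 100 mm above the worktop and 86 mm behind the viewer's middle. Axes like the viewer's.
- stopper: Small brown rubber stopper, 30 mm across, 28 mm high, origin at the centre of its underside. Bystander.
- dish: Clear petri dish, 55 mm across, 14 mm high, origin at the centre of its underside. Bystander.
- marker: White marker pen with a blue cap, lying, 131 x 18 x 20 mm, origin under its middle. Bystander.
There are look-alikes about, which are no part of the job. Leave any pink or purple look-alike of the cassette_green alone.

How it is judged (in metres and radians):
On the way:
1. the green cassette lies seated in the nest, window up, let go, with the shield still tipped back (horizontal distance between cassette_green and nest below 0.006 m and z of cassette_green in the frame of nest below 0.002 m and angle between cassette_green's own z axis and vertical below 0.04 rad and angle between the x axis of cassette_green and the x axis of nest, either way round below 0.08 rad and contact force between the fingers and cassette_green below 0.1 N and value of joint shield above 1.4 rad), for 0.2 s.
At the end, for the whole second after the job is handed in: The fingers hold the shield still at 45 degrees (39 to 51), nothing else carrying it; the green cassette lies window up, flat (within 2 mm and 2.3 degrees) and untouched on the floor of the nest, between its four posts (value of joint shield between 0.68 and 0.89 rad and velocity of joint shield between -0.05 and 0.05 rad/s and contact force between the fingers and shield above 0.4 N and contact force between each of shield, the arm and cassette_green below 0.1 N and horizontal distance between cassette_green and nest below 0.006 m and z of cassette_green in the frame of nest below 0.002 m and angle between cassette_green's own z axis and vertical below 0.04 rad and angle between the x axis of cassette_green and the x axis of nest, either way round below 0.08 rad and linear speed of cassette_green below 0.02 m/s); the arm keeps its last pose, push and grip.
It fails at once if the shield dropped or was lowered shut (below 15 degrees) (value of joint shield below 0.26 rad).
It fails at once if the orange cassette was disturbed (15 mm) (distance of cassette_orange from where it was at the start of the episode above 0.015 m).
It fails at once if a bystander was moved (25 mm) (distance of any of stopper, dish, marker from where it was at the start of the episode above 0.025 m).
It also fails if it takes over 64 s, if anything falls off the work surface, if the arm or the gripper's body presses on something with over 40 N, if the wrist force passes 120 N, or if a joint passes its speed limit or range.

ROBOT

A 6-joint arm with a two-finger parallel gripper is mounted at the origin on a cart in front of the work surface, level with it; the furniture and walls round the work are solid. World frame = base frame: x ahead of the robot, y to its left, z up, the work surface at z = 0. Lengths are in mm, angles in rad, forces in N, time in s.
With the tool pointing down it reaches from about 325 to 775 mm from the base axis. Payload 5.5 kg.
Tool frame: the origin (TCP) lies at the very end of the fingers, on their centre line; the grasp point (between the pads) lies bot.pinch_z behind it (bot.pinch_z is the distance from the TCP to the grasp point, in mm); z points along the fingers, y is the line along which they close (so a half turn about z gives the same grasp; the last joint's range is limited). The gripper opens to 88 mm and grips with 3 to 60 N. Pads are 20 mm wide; open, the fingers measure 115 mm over their backs; the gripper's body (75 mm by 178 mm) begins 61 mm behind the grasp point.
Start: joints at [1.213, 0.091, 1.231, -0, 1.82, -0.057], TCP at [177.775, 573.073, 190.431] pointing down, gripper open.
Joint ranges: [-2.87, 2.87], [-0.86, 2.18], [0.17, 2.46], [-1.51, 4.65], [0.06, 2.69], [-2.65, 2.65]. Speed limits (rad/s): [2.57, 2.57, 3.01, 3.14, 3.14, 3.14].

INTERFACE

Orientations are given as a unit quaternion [w, x, y, z].
In Python, from bench import bot, cams, job_done gives the robot as it stands.
- The arm moves only by the tool servo_tool, never from a script. Its argument "moves" is one flat list of numbers, 6 for each row, row after row: the shift along the tool's x, y, z normalised to -1 to 1, where 1 is 40 cm, then the turn, a rotation vector about the tool's x, y, z normalised to -1 to 1, where 1 is 90 degrees. In form: [tx, ty, tz, ax, ay, az, tx, ty, tz, ax, ay, az, ...]. A call has 1 to 5 rows; each row is the pose to reach, as a shift and turn from the pose commanded when the call began, along the tool's axes at that moment; what a row does not reach only later rows make up. A row lasts 1/12 s, in which the tool goes at most 41.7 mm and 7.16 degrees, less where a joint would pass 70% of its speed; a pose out of reach is approached as far as the arm can. A call with a number of a shift or a turn outside -1 to 1 is refused whole. A call with a gripper value outside its range is refused whole. "grip" is the opening, from -1 (shut) to 1 (fully open), set as the call begins (left out, the last holds). The fingers move at their own pace and stop on an object; "squeeze" is the grip in N (left out, the last holds). Time passes only in rows, so rows that repeat a pose let the fingers close. It gives the time, the measured TCP pose, the force, the opening and the grip force at its end, in the units of the state.
- bot.sense(): the state, without advancing time (a new reading comes with each control period).
- cams.snapshot(name): name is "side" or "top" or "wrist"; returns a dict with "frame" (384x512x3 uint8, red, green, blue), "z_map" (384x512 float32, mm along the optical axis (not along the pixel's ray), 0 where there is no reading), "fx", "fy", "cx", "cy" (pixels), "dist" ([k1, k2, p1, p2, k3] as OpenCV has them; the pictures are not rectified), "eye" and "orientation" of the camera in the world; the wrist camera has in their place "hand_eye" (4x4, takes a point from camera to tool coordinates, whose origin is the TCP and whose axes are the flange's). Camera axes: x right, y up, looking along -z (the intrinsics and any distortion apply to the point x, -y, -z); pixel columns grow to the right and rows downward; lengths in mm; the calibration is good to about 2 mm. A picture is of the moment at which its call begins: read the wrist's pose just before it.
- job_done(): hands the job in; it is judged then, once.
The state is a dict: "t": time; "qpos": joint angles; "qd": joint speeds; "effort": joint torques, N m; "tool_pos": TCP position; "ee_rot": TCP orientation; "wrist_force": force on the tool from outside, world axes, zero at the start; "ft_torque": the same for the moment, N m; "opening": opening from 0.0 (shut) to 1.0 (fully open); "grip_force": force on a finger pad.
Only numpy, scipy, OpenCV 4.12 (cv2) and the standard library are available. Lean on these libraries where they do the work, as an engineer would, in place of code of your own. Each camera call takes 0.05 s, during which the arm holds its last target. There are 200 camera calls.

## Working session

There is one attempt and no reset: what is moved stays moved. The work goes in short steps, Python scripts to look and compute and a tool call to move; the robot and the scene stay as the last step left them, time stands still between calls to the robot, and variables do not carry over. Pictures are saved under pics/ and viewed, at most 10 in all, crops included, and the job is handed in when it is done.

Besides the shell and the picture viewer there is one more tool, called after ">>>" by a JSON object that holds its "method" and its "body", one argument or row to a line. servo_tool: Moves the arm, as the interface text tells. Scaled input: -1 to 1 covers 40 cm each way for a shift and 90 degrees each way for a turn. Its arguments: {"type":"object","properties":{"moves":{"type":"array","items":{"type":"number"}},"grip":{"type":"number"},"squeeze":{"type":"number"}},"required":["moves"]}

```bash
ls; mkdir -p pics
cat > h.py <<'E'
import numpy as np, cv2
from scipy.spatial.transform import Rotation as R
from bench import bot, cams, job_done
def rot(q): return R.from_quat([q[1],q[2],q[3],q[0]])
def cloud(s, st=None):
    z=s["z_map"]; h,w=z.shape
    K=np.array([[s["fx"],0,s["cx"]],[0,s["fy"],s["cy"]],[0,0,1]])
    uv=np.stack(np.meshgrid(np.arange(w),np.arange(h)),-1).reshape(-1,1,2).astype(np.float64)
    n=cv2.undistortPoints(uv,K,np.array(s["dist"],float)).reshape(h,w,2)
    P=np.stack([n[...,0]*z,-n[...,1]*z,-z],-1)
    if "eye" in s: P=P@rot(s["orientation"]).as_matrix().T+np.array(s["eye"])
    else:
        H=np.array(s["hand_eye"]); P=P@H[:3,:3].T+H[:3,3]
        P=P@rot(st["ee_rot"]).as_matrix().T+np.array(st["tool_pos"])
    P[z==0]=np.nan
    return P
def save(n,im): cv2.imwrite("pics/"+n,cv2.cvtColor(im,cv2.COLOR_RGB2BGR))
E
python3 - <<'E'
from h import *
st=bot.sense(); print(st, bot.pinch_z)
ss=[cams.snapshot(n) for n in("side","top")]
for n,s in zip(("side","top"),ss): np.save(n+".npy",s,allow_pickle=True); print(n,s["eye"],s["orientation"],s["fx"])
save("a_side.png",ss[0]["frame"]); save("a_top.png",ss[1]["frame"])
E
```

```text
pics
{'t': 0.0, 'qpos': array([ 1.21325814e+00,  9.18426550e-02,  1.23188285e+00, -4.11589374e-05,
        1.81979192e+00, -5.66657018e-02]), 'qd': array([ 0.00079551,  0.00011315,  0.00111117,  0.00024662, -0.00117398,
       -0.00198893]), 'effort': array([-4.83635595e-04, -4.46460056e+01, -4.06444895e+01,  6.97140349e-02,
        2.92713119e-02, -1.37389025e-04]), 'tool_pos': array([177.6826673 , 572.71049031, 189.31835522]), 'ee_rot': array([-1.78366923e-04,  1.49874388e-01,  9.88704577e-01, -9.45922948e-04]), 'wrist_force': array([-0.00155226,  0.56931221,  0.28547183]), 'ft_torque': array([-0.03509051,  0.03030863,  0.00841899]), 'grip_force': 0.0, 'opening': 1.000666108373989} 18.700000000000003
side [-201.29529491 1112.63963473  654.68398965] [-0.24619843 -0.15927996  0.5339531   0.79303866] 461.6061143808627
top [ 491.27380933  -39.03374021 1252.65633521] [-0.69976282 -0.02013552  0.02320253  0.71371437] 418.3087843477188
```

View pics/a_side.png

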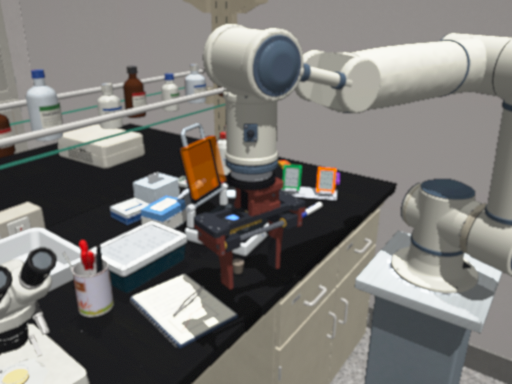

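View pics/a_top.png

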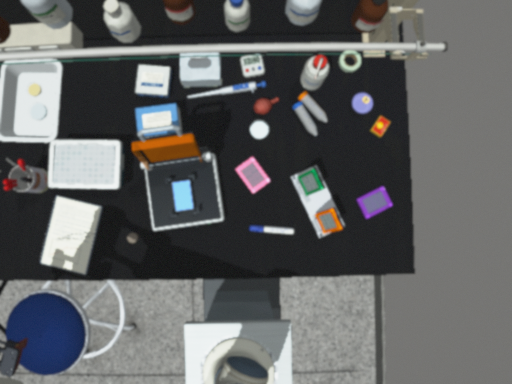

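The candidates in the top view are:
- Green frame in the stand at (310,180), the target.
- Orange frame in the stand at (328,220).
- Pink at (253,175), a look-alike.
- Purple at (374,202), a look-alike.
- Red-orange block at (381,125).

The viewer is at (183,190), with its shield tipped back at (167,148). By the description I choose the green frame at (310,180). I'll measure it and check it in a crop.

Run:
```python
from h import *
s=np.load("top.npy",allow_pickle=True).item(); P=cloud(s); hsv=cv2.cvtColor(s["frame"],cv2.COLOR_RGB2HSV)
H,S,V=[hsv[...,i] for i in range(3)]
u,v=np.meshgrid(np.arange(512),np.arange(384))
def rep(n,m):
    p=P[m&np.isfinite(P[...,2])]; print(n,m.sum(),"mean",p.mean(0).round(1),"min",p.min(0).round(0),"max",p.max(0).round(0)); 
    return p
box=(u>285)&(u<350)&(v>155)&(v<245)
g=rep("green",box&(H>50)&(H<90)&(S>100)); o=rep("orange",box&(H<20)&(S>150))
stn=rep("stand",box&(S<60)&(V>130))
d=g.mean(0)-o.mean(0); print("g-o",d, np.degrees(np.arctan2(d[1],d[0])), np.linalg.norm(d[:2]))
bx=(u>135)&(u<232)&(v>150)&(v<240)
w=bx&(S<60)&(V>130)&(P[...,2]>25)&(P[...,2]<75)
p=rep("viewer",w); r=cv2.minAreaRect(p[:,:2].astype(np.float32)); print(r, cv2.boxPoints(r).round(1))
w=bx&(H>90)&(H<125)&(S>80)&(V>150)&(v>165)
p=rep("stage",w); r=cv2.minAreaRect(p[:,:2].astype(np.float32)); print(r)
w=(u>120)&(u<215)&(v>120)&(v<175)&(H<22)&(S>150); p=rep("shield",w); print(cv2.minAreaRect(p[:,:2].astype(np.float32)))
c=np.hstack([cv2.resize(s["frame"][110:240,120:235],None,fx=3.4,fy=3.4,interpolation=2),cv2.resize(s["frame"][110:240,280:395],None,fx=3.4,fy=3.4,interpolation=2)])
save("b.png",c)
# side
s=np.load("side.npy",allow_pickle=True).item(); P=cloud(s); hsv=cv2.cvtColor(s["frame"],cv2.COLOR_RGB2HSV)
H,S,V=[hsv[...,i] for i in range(3)]
b=(u>275)&(u<345)&(v>155)&(v<205)
rep("sgreen",b&(H>50)&(H<90)&(S>100)); rep("sorange",b&(H<20)&(S>150)&(u>312))
rep("sshield",(u>178)&(u<226)&(v>130)&(v<200)&(H<22)&(S>150))
```

```text
green 207 mean [ 565.6 -222.4   75.1] min [ 529. -250.    3.] max [ 607. -192.  104.]
orange 222 mean [ 450.1 -274.3   73.5] min [ 414. -319.   -3.] max [ 486. -239.  104.]
stand 1216 mean [ 500.  -236.5   19.5] min [ 400. -325.   -6.] max [ 590. -151.   98.]
g-o [115.42173323  51.82929715   1.55917229] 24.182120606582462 126.52451361402048
viewer 556 mean [498.  135.8  37.6] min [432.  35.  25.] max [651. 260.  48.]
((540.0053100585938, 147.3916473388672), (198.14398193359375, 209.49806213378906), 7.3710808753967285) [[428.3 238.6]
 [455.2  30.8]
 [651.7  56.2]
 [624.8 264. ]]
stage 560 mean [530.9 145.9  59.3] min [486. 116.  41.] max [576. 178.  66.]
((531.4144287109375, 147.83346557617188), (86.98392486572266, 55.638607025146484), 6.816787242889404)
shield 1448 mean [646.  163.5 207.1] min [618.  85.  -8.] max [713. 316. 273.]
((662.9168701171875, 200.06787109375), (84.89197540283203, 226.69642639160156), 4.930006980895996)
sgreen 201 mean [ 579.7 -265.8   52.5] min [ 524. -497.   -4.] max [ 711. -185.  102.]
sorange 197 mean [ 463.6 -284.3   57.5] min [ 414. -528.   -3.] max [ 606. -230.  101.]
sshield 1932 mean [647.5 154.6 191.2] min [ 601. -462.   -2.] max [1261.  243.  272.]
```

View pics/b.png

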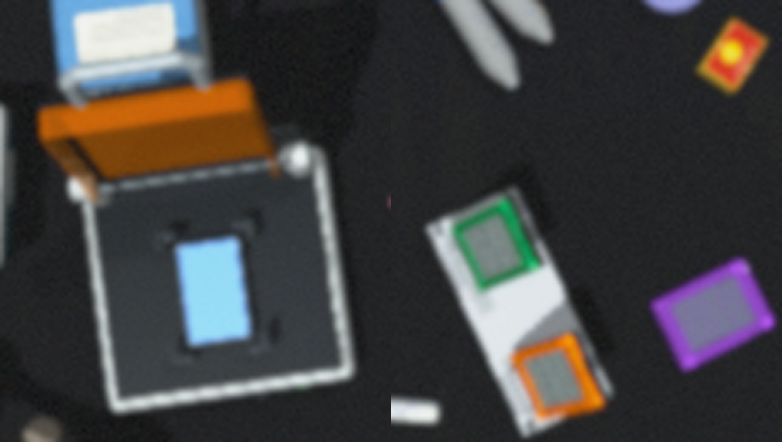

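The crop shows the green frame in the far place of the stand and orange in the near place, with purple flat to the right, so the choice is confirmed. The stand's back rest is on the −y side, and the nest is empty with its four posts visible. I'll bring the wrist camera in for a closer look at the viewer.

```bash
cat >> h.py <<'E'
def Rzy(z,y):
    z=np.array(z,float);z/=np.linalg.norm(z);y=np.array(y,float);y-=z*(y@z);y/=np.linalg.norm(y)
    return np.stack([np.cross(y,z),y,z],1)
def plan(pos,Rt=None,pinch=False):
    st=bot.sense();R0=rot(st["ee_rot"]).as_matrix()
    if Rt is None: Rt=R0
    pos=np.array(pos,float)
    if pinch: pos=pos+Rt[:,2]*bot.pinch_z
    d=R0.T@(pos-st["tool_pos"]); w=R.from_matrix(R0.T@Rt).as_rotvec()
    print("t",round(st["t"],2),"pos",st["tool_pos"].round(1),"q",st["qpos"].round(2),"mm",d.round(1),"deg",np.degrees(w).round(1),"rows",round(max(np.linalg.norm(d)/41.7,np.degrees(np.linalg.norm(w))/7.16),1))
    print("ROW",np.r_[d/400,w/(np.pi/2)].round(4).tolist())
E
python3 - <<'E'
from h import *
plan([400,140,330])
s=cams.snapshot("wrist");print(np.array(s["hand_eye"]).round(3),s["fx"])
E
```

```text
t 0.1 pos [177.7 572.8 189.4] q [ 1.21  0.09  1.23 -0.    1.82 -0.06] mm [-340.6 -347.7 -140. ] deg [0. 0. 0.] rows 12.1
ROW [-0.8514, -0.8693, -0.35, 0.0, 0.0, 0.0]
[[ 0.00000e+00  9.52000e-01  3.06000e-01  8.47800e+01]
 [ 1.00000e+00  0.00000e+00 -1.00000e-03 -5.45000e-01]
 [-1.00000e-03  3.06000e-01 -9.52000e-01 -1.94099e+02]
 [ 0.00000e+00  0.00000e+00  0.00000e+00  1.00000e+00]] 301.88383885846395
```

>>> {"method": "servo_tool", "body": {
  "moves": [-0.85,-0.87,-0.35,0,0,0,-0.85,-0.87,-0.35,0,0,0,-0.85,-0.87,-0.35,0,0,0,-0.85,-0.87,-0.35,0,0,0,-0.85,-0.87,-0.35,0,0,0]
}}

```text
t: 0.57
tool_pos: [269.2, 393.1, 248.2]
ee_rot: [-0.0, 0.149, 0.989, -0.0]
wrist_force: [0.1, -0.7, -0.1]
opening: 1.002
grip_force: 0.0
```

>>> {"method": "servo_tool", "body": {
  "moves": [-0.5,-0.51,-0.2,0,0,0,-0.5,-0.51,-0.2,0,0,0,-0.5,-0.51,-0.2,0,0,0,-0.5,-0.51,-0.2,0,0,0,-0.5,-0.51,-0.2,0,0,0]
}}

```text
t: 0.98
tool_pos: [360.9, 214.6, 304.7]
ee_rot: [0.0, 0.15, 0.989, 0.0]
wrist_force: [0.5, -0.2, -0.1]
opening: 0.999
grip_force: 0.0
```

Run:
```python
from h import *
plan([400,140,330])
```

```text
t 0.98 pos [360.9 214.6 304.7] q [ 0.46 -0.33  1.41 -0.    2.06 -0.82] mm [-59.4 -59.7 -25.3] deg [0. 0. 0.] rows 2.1
ROW [-0.1486, -0.1491, -0.0632, 0.0, 0.0, 0.0]
```

>>> {"method": "servo_tool", "body": {
  "moves": [-0.15,-0.15,-0.06,0,0,0,-0.15,-0.15,-0.06,0,0,0,-0.15,-0.15,-0.06,0,0,0,-0.15,-0.15,-0.06,0,0,0,-0.15,-0.15,-0.06,0,0,0]
}}

```text
t: 1.4
tool_pos: [400.1, 141.5, 327.8]
ee_rot: [-0.0, 0.15, 0.989, 0.0]
wrist_force: [0.9, -0.0, 0.9]
opening: 1.0
grip_force: 0.0
```

Run:
```python
from h import *
st=bot.sense(); s=cams.snapshot("wrist"); s["st"]=st; np.save("w1.npy",s,allow_pickle=True); save("c_w1.png",s["frame"]); print(st["tool_pos"])
plan([430,-40,330])
```

```text
[400.1042751  141.53295989 327.83104154]
t 1.45 pos [399.8 142.1 327.7] q [ 0.26 -0.3   1.34  0.    2.1  -1.01] mm [ -82.7 -165.1   -2.4] deg [0. 0. 0.] rows 4.4
ROW [-0.2068, -0.4126, -0.006, 0.0, 0.0, 0.0]
```

View pics/c_w1.png

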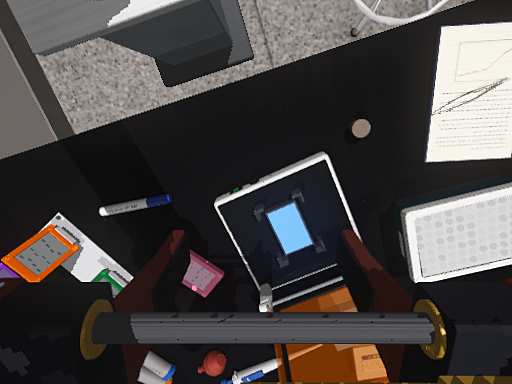

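The wrist view shows the lit stage at (290,227) inside its four posts, the viewer rim around it, the orange cassette at (45,250) and a corner of green at (110,278). Next I'll look at the stand.

>>> {"method": "servo_tool", "body": {
  "moves": [-0.26,-0.92,0,0,0,0,-0.26,-0.92,0,0,0,0,-0.26,-0.92,0,0,0,0,-0.26,-0.92,0,0,0,0,-0.26,-0.92,0,0,0,0]
}}

```text
t: 1.87
tool_pos: [394.5, -66.6, 327.8]
ee_rot: [-0.0, 0.148, 0.989, 0.0]
wrist_force: [0.9, 0.3, 0.3]
opening: 1.0
grip_force: 0.0
```

>>> {"method": "servo_tool", "body": {
  "moves": [-0.08,-0.43,0,0,0,0,-0.08,-0.43,0,0,0,0,-0.08,-0.43,0,0,0,0,-0.08,-0.43,0,0,0,0,-0.08,-0.43,0,0,0,0]
}}

```text
t: 2.28
tool_pos: [374.0, -243.6, 326.2]
ee_rot: [-0.002, 0.151, 0.989, 0.0]
wrist_force: [-0.4, -0.6, -0.3]
opening: 0.996
grip_force: 0.0
```

Run:
```python
from h import *
st=bot.sense(); s=cams.snapshot("wrist"); s["st"]=st; np.save("w2.npy",s,allow_pickle=True); save("d_w2.png",s["frame"]); print(st["tool_pos"],st["qpos"])
P=cloud(s,st); hsv=cv2.cvtColor(s["frame"],cv2.COLOR_RGB2HSV); H,S,V=[hsv[...,i] for i in range(3)]
for n,m in(("green",(H>50)&(H<90)&(S>100)),("orange",(H<20)&(S>150))):
    k,l,stt,c=cv2.connectedComponentsWithStats(m.astype(np.uint8)); i=1+np.argmax(stt[1:,4]); p=P[l==i]; p=p[np.isfinite(p[:,2])]
    print(n,c[i],stt[i],p.mean(0),p[:,2].min(),p[:,2].max())
    p=p[p[:,2]>10]; w,v=np.linalg.eigh(np.cov(p.T)); print("normal",v[:,0],"rms",w**.5)
# nest
s=np.load("w1.npy",allow_pickle=True).item(); P=cloud(s,s["st"]); hsv=cv2.cvtColor(s["frame"],cv2.COLOR_RGB2HSV); H,S,V=[hsv[...,i] for i in range(3)]
m=(H>90)&(H<125)&(S>80)&(V>150); k,l,stt,c=cv2.connectedComponentsWithStats(m.astype(np.uint8))
for i in range(1,k):
    if stt[i,4]>300: 
        p=P[l==i];p=p[np.isfinite(p[:,2])];print(c[i],stt[i],np.median(p,0),cv2.minAreaRect(p[:,:2].astype(np.float32)))
m=(S<50)&(V>150)&(P[...,2]>38)&(P[...,2]<50); k,l,stt,c=cv2.connectedComponentsWithStats(m.astype(np.uint8))
for i in range(1,k):
    if stt[i,4]>150:
        p=P[l==i];print(c[i],stt[i],np.median(p,0),cv2.minAreaRect(p[:,:2].astype(np.float32)))
```

```text
[ 374.0184461  -243.63038453  326.19256328] [-6.52442625e-01 -2.39516766e-01  1.29939018e+00 -1.54072052e-03
  2.08448101e+00 -1.92096864e+00]
green [308.83968463 257.87253614] [291 226  37  62 761] [ 559.63715423 -220.0168696    67.23773311] -1.3276348808029184 102.44301999477952
normal [-0.37571654  0.81970607  0.43234135] rms [ 1.56845629 22.81292888 31.5675484 ]
orange [260.43472585 206.35900783] [239 176  45  60 766] [ 446.34008715 -269.65029125   70.29654346] 5.413018180095094 102.67803596739819
normal [-0.37188012  0.82018821  0.43473725] rms [ 1.61439948 22.2474772  32.03539994]
[289.66867017 228.15401953] [ 267  203   46   52 1331] [528.3168299  148.2585984   61.48205745] ((530.2451171875, 148.3875732421875), (82.79916381835938, 49.02854919433594), 7.2476887702941895)
[284.24875622 192.80431177] [215 157 144  99 603] [455.49174494 165.87013189  39.18948629] ((522.163330078125, 146.7017059326172), (158.6346435546875, 205.8231964111328), 7.012765407562256)
```

View pics/d_w2.png

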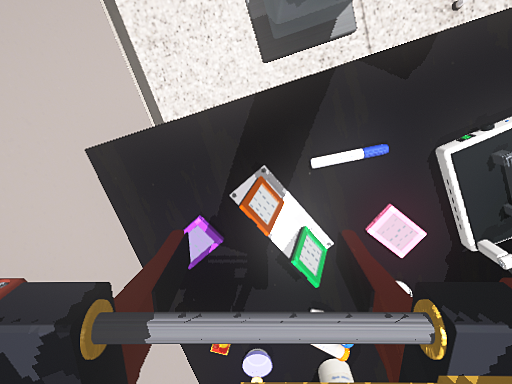

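This view shows green at (309,258) and orange at (260,206), both in the stand, with pink at (396,230) and purple at (203,240) lying flat on the bench. I'll refine the green pose by casting rays onto its plane and the nest by casting onto z=61, then plan the pre-grasp.

```bash
cat >> h.py <<'E'
def rays(s,st,pix):
    K=np.array([[s["fx"],0,s["cx"]],[0,s["fy"],s["cy"]],[0,0,1]])
    n=cv2.undistortPoints(np.array(pix,float).reshape(-1,1,2),K,np.array(s["dist"],float)).reshape(-1,2)
    D=np.c_[n[:,0],-n[:,1],-np.ones(len(n))]
    if "eye" in s: return np.array(s["eye"]),D@rot(s["orientation"]).as_matrix().T
    Rt=rot(st["ee_rot"]).as_matrix();H=np.array(s["hand_eye"])
    return Rt@H[:3,3]+st["tool_pos"],D@(Rt@H[:3,:3]).T
def hit(s,st,pix,p0,n):
    o,D=rays(s,st,pix); return o+D*(((p0-o)@n)/(D@n))[:,None]
th=np.radians(24.2); sy=np.array([np.cos(th),np.sin(th),0]); sx=np.array([np.sin(th),-np.cos(th),0]); Z=np.array([0,0,1.])
c,s_=np.cos(np.radians(25)),np.sin(np.radians(25))
n_=-sx*c+Z*s_; e_=sx*s_+Z*c
vh=np.radians(7.2); vx=np.array([np.cos(vh),np.sin(vh),0]); vy=np.array([-np.sin(vh),np.cos(vh),0])
def toolR(al,n,e,y): return Rzy(-n*np.cos(al)-e*np.sin(al),y)
E
python3 - <<'E'
from h import *
for f,col in(("w2.npy","g"),("top.npy","g")):
    s=np.load(f,allow_pickle=True).item(); st=s.get("st"); P=cloud(s,st); hsv=cv2.cvtColor(s["frame"],cv2.COLOR_RGB2HSV); H,S,V=[hsv[...,i] for i in range(3)]
    m=(H>50)&(H<90)&(S>90); k,l,stt,cc=cv2.connectedComponentsWithStats(m.astype(np.uint8)); i=1+np.argmax(stt[1:,4]); m=l==i
    p=P[m]; p=p[p[:,2]>15]; d=np.median(p@n_); print(f,"plane",d, "std",np.std(p@n_))
    v,u=np.nonzero(m); q=hit(s,st,np.c_[u,v],n_*d,n_)
    r=cv2.minAreaRect(np.c_[q@sy,q@e_].astype(np.float32)); print(r)
    for lo,hi in((1,99),):
        a,b=np.percentile(q@sy,[lo,hi]),np.percentile(q@e_,[lo,hi]); print(a,b)
    C=sy*r[0][0]+e_*r[0][1]+n_*d; print("face centre",C)
s=np.load("w1.npy",allow_pickle=True).item(); hsv=cv2.cvtColor(s["frame"],cv2.COLOR_RGB2HSV); H,S,V=[hsv[...,i] for i in range(3)]
m=(H>90)&(H<125)&(S>80)&(V>150); k,l,stt,cc=cv2.connectedComponentsWithStats(m.astype(np.uint8)); i=1+np.argmax(stt[1:,4]);v,u=np.nonzero(l==i)
q=hit(s,s["st"],np.c_[u,v],Z*61,Z); print(cv2.minAreaRect(q[:,:2].astype(np.float32)))
E
```

```text
w2.npy plane -359.6741840287295 std 1.619575623603223
((420.21246337890625, 237.4371337890625), (69.0367431640625, 97.11819458007812), 0.4738198220729828)
[386.02256495 453.91877286] [191.17349287 285.63175198]
face centre [ 558.04294948 -216.60099385   63.18624484]
top.npy plane -361.0742267580348 std 2.8944035372073245
((422.40557861328125, 244.01931762695312), (96.63778686523438, 62.0183219909668), 89.11280059814453)
[393.20219515 452.90619571] [195.78836459 291.60007042]
face centre [ 561.70377674 -219.39663804   68.56004568]
((529.7972412109375, 148.26235961914062), (81.2238998413086, 49.182159423828125), 7.08917760848999)
```

```bash
cat >> h.py <<'E'
AL=np.radians(25)
G=sy*422+e_*235-n_*365; RG=toolR(AL,n_,e_,sy)
E
python3 - <<'E'
from h import *
print(G,RG.round(3).tolist()); plan(G-RG[:,2]*170,RG,True)
E
```

```text
[ 561.22981437 -219.33142581   58.72666442] [[-0.314, 0.912, 0.263], [0.699, 0.41, -0.586], [-0.643, 0.0, -0.766]]
t 2.33 pos [ 374.3 -242.6  326.3] q [-0.65 -0.24  1.3  -0.    2.09 -1.92] mm [-107.4  150.7  151.4] deg [ 16.8 -37.7  46.4] rows 8.7
ROW [-0.2685, 0.3768, 0.3784, 0.1871, -0.4193, 0.5159]
```

>>> {"method": "servo_tool", "body": {
  "moves": [-0.13,0.19,0.19,0.09,-0.21,0.26,-0.13,0.19,0.19,0.09,-0.21,0.26,-0.13,0.19,0.19,0.09,-0.21,0.26,-0.13,0.19,0.19,0.09,-0.21,0.26,-0.13,0.19,0.19,0.09,-0.21,0.26]
}}

```text
t: 2.75
tool_pos: [447.1, -178.5, 249.5]
ee_rot: [0.151, 0.343, 0.923, -0.093]
wrist_force: [-0.4, 0.1, 0.6]
opening: 0.999
grip_force: 0.0
```

Run:
```python
from h import *
plan(G-RG[:,2]*170,RG,True)
```

```text
t 2.75 pos [ 447.1 -178.5  249.5] q [-0.29 -0.51  1.69 -0.2   1.67 -1.2 ] mm [ 1.1 89.9 73. ] deg [  8.9 -18.8  23.1] rows 4.3
ROW [0.0027, 0.2248, 0.1825, 0.0992, -0.2088, 0.2568]
```

>>> {"method": "servo_tool", "body": {
  "moves": [0.003,0.225,0.182,0.099,-0.209,0.257,0.003,0.225,0.182,0.099,-0.209,0.257,0.003,0.225,0.182,0.099,-0.209,0.257,0.003,0.225,0.182,0.099,-0.209,0.257,0.003,0.225,0.182,0.099,-0.209,0.257]
}}

```text
t: 3.17
tool_pos: [521.5, -131.0, 174.3]
ee_rot: [0.287, 0.509, 0.79, -0.185]
wrist_force: [0.0, -0.3, -1.1]
opening: 1.001
grip_force: 0.0
```

Run:
```python
from h import *
plan(G-RG[:,2]*170,RG,True)
plan(G-RG[:,2]*60,RG,True)
st=bot.sense(); s=cams.snapshot("wrist"); s["st"]=st; np.save("w3.npy",s,allow_pickle=True); save("e_w3.png",s["frame"])
P=cloud(s,st); hsv=cv2.cvtColor(s["frame"],cv2.COLOR_RGB2HSV); H,S,V=[hsv[...,i] for i in range(3)]
m=(H>50)&(H<90)&(S>90); k,l,stt,cc=cv2.connectedComponentsWithStats(m.astype(np.uint8)); i=1+np.argmax(stt[1:,4]); m=l==i
p=P[m]; p=p[p[:,2]>15]; d=np.median(p@n_); print(stt[i],"plane",d, "std",np.std(p@n_)); w,v=np.linalg.eigh(np.cov(p.T)); print(v[:,0])
v,u=np.nonzero(m); q=hit(s,st,np.c_[u,v],n_*d,n_)
print(cv2.minAreaRect(np.c_[q@sy,q@e_].astype(np.float32)))
```

```text
t 3.17 pos [ 521.5 -131.   174.3] q [ 0.14 -0.37  1.84 -0.67  1.47 -0.29] mm [ 0.1  0.1 -0.5] deg [ 0.1 -0.1  0.2] rows 0.0
ROW [0.0002, 0.0002, -0.0014, 0.0008, -0.0007, 0.0017]
t 3.17 pos [ 521.5 -131.   174.3] q [ 0.14 -0.37  1.84 -0.67  1.47 -0.29] mm [-1.000e-01 -1.000e-01  1.095e+02] deg [ 0.1 -0.1  0.2] rows 2.6
ROW [-0.0001, -0.0002, 0.2736, 0.0008, -0.0007, 0.0017]
[ 234  135   57   78 2018] plane -359.03007610864967 std 1.0538505311394177
[-0.36346652  0.82793007  0.42711109]
((421.1851806640625, 235.1487274169922), (63.84120559692383, 90.25358581542969), 0.5951043963432312)
```

View pics/e_w3.png

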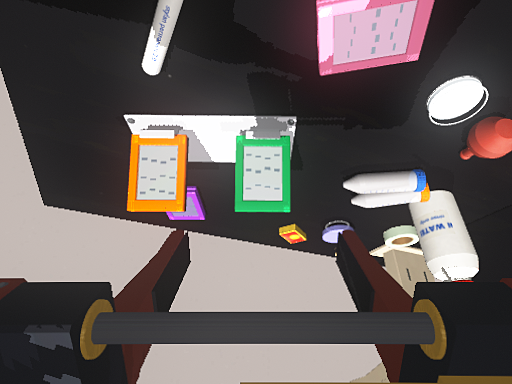

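The picture shows the green cassette upright at (263,173), lined up with the gripper. Its measured size of 63.8 x 90.3 mm confirms the pose. I'll advance along the tool axis.

>>> {"method": "servo_tool", "body": {
  "moves": [0,-0.002,0.1,0,0,0,0,-0.002,0.2,0,0,0,0,-0.002,0.3,0,0,0,0,-0.002,0.36,0,0,0,0,-0.002,0.36,0,0,0]
}}

```text
t: 3.63
tool_pos: [555.7, -219.7, 61.0]
ee_rot: [0.282, 0.509, 0.791, -0.187]
wrist_force: [-0.6, 0.5, 0.2]
opening: 0.998
grip_force: 0.0
```

>>> {"method": "servo_tool", "body": {
  "moves": [0,0,0.03,0,0,0,0,0,0.06,0,0,0,0,0,0.061,0,0,0,0,0,0.061,0,0,0]
}}

```text
t: 3.97
tool_pos: [564.6, -234.1, 48.6]
ee_rot: [0.286, 0.51, 0.79, -0.186]
wrist_force: [0.2, 0.4, 0.0]
opening: 0.998
grip_force: 0.0
```

>>> {"method": "servo_tool", "body": {
  "moves": [0,0,0,0,0,0,0,0,0,0,0,0,0,0,0,0,0,0,0,0,0,0,0,0,0,0,0,0,0,0],
  "grip": 0.3,
  "squeeze": 15
}}

```text
t: 4.38
tool_pos: [564.5, -234.5, 48.6]
ee_rot: [0.286, 0.51, 0.789, -0.186]
wrist_force: [0.5, 0.8, -0.3]
opening: 0.67
grip_force: 0.0
```

Run:
```python
from h import *
plan(G-sy*.8+n_,RG,True); s=bot.sense();print(s["opening"],s["grip_force"],s["wrist_force"])
```

```text
t 4.38 pos [ 564.5 -234.5   48.6] q [-0.1  -0.2   1.92 -0.67  1.12 -0.32] mm [5.5 2.5 0.3] deg [-0.  -0.1  0.1] rows 0.1
ROW [0.0137, 0.0062, 0.0007, -0.0005, -0.0013, 0.0007]
0.6695098541421896 0.0 [ 0.48991073  0.7883402  -0.34148878]
```

Run:
```python
from h import *
st=bot.sense(); s=cams.snapshot("wrist"); s["st"]=st; np.save("w4.npy",s,allow_pickle=True); save("f_w4.png",s["frame"])
P=cloud(s,st); hsv=cv2.cvtColor(s["frame"],cv2.COLOR_RGB2HSV); H,S,V=[hsv[...,i] for i in range(3)]
m=(H>50)&(H<90)&(S>90); k,l,stt,cc=cv2.connectedComponentsWithStats(m.astype(np.uint8)); i=1+np.argmax(stt[1:,4]); m=l==i
p=P[m]; p=p[p[:,2]>15]; d=np.median(p@n_); print(stt[i],"plane",d, "std",np.std(p@n_))
v,u=np.nonzero(m); q=hit(s,st,np.c_[u,v],n_*d,n_)
print(cv2.minAreaRect(np.c_[q@sy,q@e_].astype(np.float32)))
```

```text
[ 215  158  106  146 6710] plane -359.04627202843676 std 1.5680269232260136
((421.0910949707031, 234.3963623046875), (63.70091247558594, 88.90068817138672), 0.39589083194732666)
```

View pics/f_w4.png

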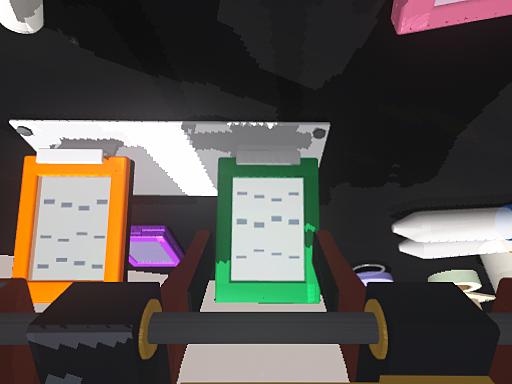

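The picture shows the fingers straddling the green cassette, with tips at about (205,240) and (318,240) and not yet touching. I'll correct by 5 mm and close.

>>> {"method": "servo_tool", "body": {
  "moves": [0.014,0.006,0,0,0,0,0.014,0.006,0,0,0,0,0.014,0.006,0,0,0,0]
}}

```text
t: 4.68
tool_pos: [564.5, -229.4, 44.0]
ee_rot: [0.285, 0.51, 0.79, -0.186]
wrist_force: [0.6, 0.6, 0.4]
opening: 0.653
grip_force: 0.0
```

>>> {"method": "servo_tool", "body": {
  "moves": [0,0,0,0,0,0,0,0,0,0,0,0,0,0,0,0,0,0,0,0,0,0,0,0,0,0,0,0,0,0],
  "grip": -0.5,
  "squeeze": 20
}}

```text
t: 5.1
tool_pos: [564.7, -229.8, 44.6]
ee_rot: [0.286, 0.51, 0.789, -0.186]
wrist_force: [-0.2, -0.4, -1.1]
opening: 0.309
grip_force: 0.0
```

Run:
```python
from h import *
plan(G-sy*.8+n_,RG,True); s=bot.sense();print(s["opening"],s["grip_force"],s["wrist_force"])
```

```text
t 5.1 pos [ 564.7 -229.8   44.6] q [-0.09 -0.19  1.93 -0.67  1.13 -0.3 ] mm [-0.3  0.3 -0.1] deg [-0.1 -0.1  0.1] rows 0.0
ROW [-0.0007, 0.0008, -0.0002, -0.0009, -0.0014, 0.0007]
0.30897014575046033 0.0 [-0.24259552 -0.44210909 -1.12757637]
```

Run:
```python
from h import *
st=bot.sense(); s=cams.snapshot("wrist"); s["st"]=st; np.save("w5.npy",s,allow_pickle=True)
a=s["frame"]; 
save("g_w5.png",a[100:384,110:420])
Rt=rot(st["ee_rot"]).as_matrix(); P=(cloud(s,st)-st["tool_pos"])@Rt
for v in (180,200,220,230,240,250,260,280,295):
    print(v,[tuple(P[v,u].round(0).astype(int)) if np.isfinite(P[v,u,0]) else None for u in range(170,371,20)])
```

```text
180 [(np.int64(24), np.int64(-73), np.int64(33)), (np.int64(24), np.int64(-57), np.int64(32)), (np.int64(25), np.int64(-41), np.int64(30)), (np.int64(35), np.int64(-21), np.int64(-8)), (np.int64(35), np.int64(-9), np.int64(-8)), (np.int64(35), np.int64(4), np.int64(-9)), (np.int64(35), np.int64(17), np.int64(-8)), (np.int64(34), np.int64(30), np.int64(-7)), (np.int64(22), np.int64(53), np.int64(40)), (np.int64(22), np.int64(69), np.int64(40)), (np.int64(22), np.int64(85), np.int64(39))]
200 [(np.int64(2), np.int64(-80), np.int64(51)), (np.int64(2), np.int64(-63), np.int64(51)), (np.int64(1), np.int64(-46), np.int64(51)), (np.int64(23), np.int64(-21), np.int64(-13)), (np.int64(23), np.int64(-9), np.int64(-12)), (np.int64(23), np.int64(4), np.int64(-13)), (np.int64(23), np.int64(17), np.int64(-12)), (np.int64(23), np.int64(29), np.int64(-13)), (np.int64(-1), np.int64(59), np.int64(59)), (np.int64(-1), np.int64(76), np.int64(58)), (np.int64(-1), np.int64(94), np.int64(59))]
220 [(np.int64(-31), np.int64(-93), np.int64(84)), (np.int64(-30), np.int64(-73), np.int64(83)), (np.int64(-30), n
[... 2755 characters left out ...]
, (np.int64(12), np.int64(19), np.int64(-84)), (np.int64(-184), np.int64(104), np.int64(212)), (np.int64(-157), np.int64(121), np.int64(171)), (np.int64(-147), np.int64(143), np.int64(157))]
295 [(np.int64(33), np.int64(-26), np.int64(-123)), (np.int64(34), np.int64(-20), np.int64(-124)), (np.int64(31), np.int64(-16), np.int64(-121)), (np.int64(6), np.int64(-14), np.int64(-87)), (np.int64(-29), np.int64(-8), np.int64(-39)), (np.int64(-30), np.int64(4), np.int64(-38)), (np.int64(-9), np.int64(13), np.int64(-66)), (np.int64(11), np.int64(18), np.int64(-93)), (np.int64(33), np.int64(18), np.int64(-124)), (np.int64(33), np.int64(23), np.int64(-124)), (np.int64(33), np.int64(29), np.int64(-124))]
```

View pics/g_w5.png

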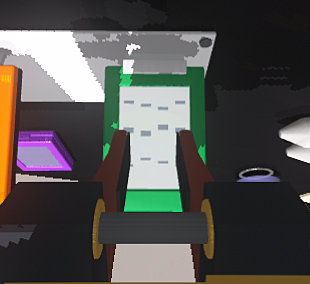

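The picture shows the fingers closed in front of the window, with tips at about crop (120,132). They stop short of the face, so the real fingertip may not be where the TCP is reported. I'll measure where the fingers end in the earlier views.

Run:
```python
from h import *
for f in("w1","w2","w3","w4","w5"):
    s=np.load(f+".npy",allow_pickle=True).item(); st=s["st"]; Rt=rot(st["ee_rot"]).as_matrix(); P=(cloud(s,st)-st["tool_pos"])@Rt
    fr=s["frame"].astype(int); red=(fr[...,0]>fr[...,1]+15)&(fr[...,0]<140)&(fr[...,1]<60)
    m=red&(abs(P[...,0])<18)&(abs(P[...,1])<70)&(P[...,2]>-90)&(P[...,2]<30)
    p=P[m]; L=p[p[:,1]<0]; r=p[p[:,1]>0]
    print(f,st["opening"],len(p)); 
    for q in(L,r): print("  zmax",np.percentile(q[:,2],[90,98,100]).round(1),"at tip",q[q[:,2]>np.percentile(q[:,2],95)].mean(0).round(1))
```

```text
w1 1.000171312335166 2354
  zmax [-43.7 -35.2 -31.5] at tip [ 11.3 -49.3 -35.6]
  zmax [-44.7 -35.2 -31.7] at tip [ 11.4  48.4 -35.7]
w2 0.9962392453754012 2439
  zmax [-43.4 -35.2 -32. ] at tip [ 10.6 -49.1 -35.4]
  zmax [-44.  -35.2 -32.1] at tip [ 11.4  48.3 -35.7]
w3 1.0012072227474924 2443
  zmax [-43.7 -35.4 -31.6] at tip [ 11.1 -49.6 -35.6]
  zmax [-44.2 -35.6 -31.3] at tip [ 11.   48.4 -36. ]
w4 0.6695098541421896 2347
  zmax [-43.5 -34.9 -31.7] at tip [ 11.1 -35.3 -35.5]
  zmax [-43.7 -35.5 -31.5] at tip [ 11.1  33.8 -35.7]
w5 0.30897014575046033 2052
  zmax [-43.3 -35.1 -30.8] at tip [ 11.1 -19.4 -35.3]
  zmax [-43.  -34.9 -31.2] at tip [ 11.1  18.2 -35.4]
```

The fingers really end about 31.5 mm short of the reported TCP in all five views. The body front at about −123 mm agrees with that. So I'll take the effective grasp point as 50 mm behind the TCP, open, advance 31.5 mm and close again.

>>> {"method": "servo_tool", "body": {
  "moves": [0,0,0,0,0,0,0,0,0,0,0,0,0,0,0,0,0,0,0,0,0,0,0,0,0,0,0,0,0,0],
  "grip": 1
}}

```text
t: 5.57
tool_pos: [564.7, -229.7, 44.6]
ee_rot: [0.286, 0.51, 0.79, -0.186]
wrist_force: [0.4, -0.2, -0.2]
opening: 0.611
grip_force: 0.0
```

>>> {"method": "servo_tool", "body": {
  "moves": [0,0,0,0,0,0,0,0,0,0,0,0,0,0,0,0,0,0,0,0,0,0,0,0,0,0,0,0,0,0]
}}

```text
t: 5.98
tool_pos: [564.7, -229.7, 44.6]
ee_rot: [0.286, 0.51, 0.789, -0.186]
wrist_force: [-0.7, 0.3, -0.1]
opening: 0.976
grip_force: 0.0
```

>>> {"method": "servo_tool", "body": {
  "moves": [0,0,0.025,0,0,0,0,0,0.05,0,0,0,0,0,0.075,0,0,0,0,0,0.078,0,0,0,0,0,0.078,0,0,0]
}}

```text
t: 6.4
tool_pos: [572.0, -248.6, 18.8]
ee_rot: [0.285, 0.511, 0.79, -0.187]
wrist_force: [-0.9, -0.4, 0.4]
opening: 1.001
grip_force: 0.0
```

>>> {"method": "servo_tool", "body": {
  "moves": [0,0,0,0,0,0,0,0,0,0,0,0,0,0,0,0,0,0,0,0,0,0,0,0,0,0,0,0,0,0],
  "grip": -0.5,
  "squeeze": 20
}}

```text
t: 6.82
tool_pos: [573.2, -247.8, 21.1]
ee_rot: [0.286, 0.51, 0.789, -0.186]
wrist_force: [0.4, -0.5, 1.7]
opening: 0.726
grip_force: 20.0
```

```bash
sed -i 's/bot.pinch_z$/50.0/; s/Rt\[:,2\]\*bot.pinch_z/Rt[:,2]*50.0/' h.py; grep -n 50.0 h.py
python3 - <<'E'
from h import *
plan(G-sy*.8+n_,RG,True); s=bot.sense();print(s["opening"],s["grip_force"],s["wrist_force"])
E
```

```text
25:    if pinch: pos=pos+Rt[:,2]*50.0
t 6.82 pos [ 573.2 -247.8   21.1] q [-0.12 -0.14  1.93 -0.68  1.06 -0.3 ] mm [-0.1 -0.1  0.5] deg [-0.  -0.1  0.1] rows 0.0
ROW [-0.0002, -0.0002, 0.0011, -0.0003, -0.0011, 0.0007]
0.7258751145360943 19.98730033636093 [ 0.37616481 -0.49679829  1.68618348]
```

The cassette is gripped (0.726 opening is 63.9 mm, at 20 N). I'll lift it up the slope.

>>> {"method": "servo_tool", "body": {
  "moves": [-0.03,0,-0.014,0,0,0,-0.06,0,-0.028,0,0,0,-0.09,0,-0.042,0,0,0,-0.12,0,-0.056,0,0,0,-0.14,0,-0.065,0,0,0]
}}

```text
t: 7.23
tool_pos: [584.5, -272.5, 78.9]
ee_rot: [0.287, 0.511, 0.789, -0.185]
wrist_force: [-1.4, 1.9, -1.8]
opening: 0.727
grip_force: 20.0
```

>>> {"method": "servo_tool", "body": {
  "moves": [-0.1,0,-0.13,0,0,0,-0.2,0,-0.25,0,0,0,-0.25,0,-0.3,0,0,0,-0.25,0,-0.3,0,0,0,-0.25,0,-0.3,0,0,0]
}}

```text
t: 7.65
tool_pos: [586.4, -273.3, 245.4]
ee_rot: [0.293, 0.511, 0.787, -0.184]
wrist_force: [0.5, 0.3, -0.3]
opening: 0.724
grip_force: 20.0
```

```bash
cat >> h.py <<'E'
# cassette in tool at grasp
Rc0=np.stack([e_,sy,n_],1); pc0=sy*421.1+e_*234.8-n_*373
Rt0=RG; pt0=np.array([573.2,-247.8,21.1])
Rtc=Rt0.T@Rc0; ptc=Rt0.T@(pc0-pt0)
NEST=np.array([530.2,148.2,61.])
RcN=np.stack([-vx,-vy,Z],1); RN=RcN@Rtc.T
def place(dz,nest=NEST): return nest+Z*dz-RN@ptc
E
python3 - <<'E'
from h import *
print(ptc,RN.round(3).tolist()); plan(place(150),RN); s=bot.sense(); print(s["opening"],s["grip_force"],s["wrist_force"])
E
```

```text
[ -3.73507777  -0.1483228  -41.33388779] [[0.899, 0.125, 0.419], [0.114, -0.992, 0.053], [0.423, -0.0, -0.906]]
t 7.65 pos [ 586.4 -273.3  245.4] q [-0.17 -0.23  1.6  -0.58  1.36 -0.58] mm [ 351.7  140.6 -206.1] deg [ 15.4  44.1 110.2] rows 16.7
ROW [0.8792, 0.3516, -0.5153, 0.1713, 0.4897, 1.2242]
0.7240259398298695 19.986095130443573 [ 0.50165523  0.31161757 -0.27392575]
```

>>> {"method": "servo_tool", "body": {
  "moves": [0.264,0.105,-0.155,0.051,0.147,0.367,0.264,0.105,-0.155,0.051,0.147,0.367,0.264,0.105,-0.155,0.051,0.147,0.367,0.264,0.105,-0.155,0.051,0.147,0.367,0.264,0.105,-0.155,0.051,0.147,0.367]
}}

```text
t: 8.07
tool_pos: [573.3, -141.3, 211.9]
ee_rot: [0.214, 0.742, 0.632, -0.068]
wrist_force: [0.2, -1.1, -1.8]
opening: 0.724
grip_force: 20.0
```

Run:
```python
from h import *
plan(place(150),RN); s=bot.sense(); print(s["opening"],s["grip_force"],s["wrist_force"])
```

```text
t 8.07 pos [ 573.3 -141.3  211.9] q [-0.04 -0.16  1.5  -0.41  1.59  0.07] mm [274.6 -62.3 -88.4] deg [ 9.8 31.1 77.2] rows 11.7
ROW [0.6865, -0.1557, -0.2211, 0.1086, 0.346, 0.8581]
0.7243147542255396 19.979653358459473 [ 0.21299242 -1.05315771 -1.78136747]
```

>>> {"method": "servo_tool", "body": {
  "moves": [0.29,-0.066,-0.094,0.046,0.147,0.364,0.29,-0.066,-0.094,0.046,0.147,0.364,0.29,-0.066,-0.094,0.046,0.147,0.364,0.29,-0.066,-0.094,0.046,0.147,0.364,0.29,-0.066,-0.094,0.046,0.147,0.364]
}}

```text
t: 8.48
tool_pos: [563.4, -18.8, 196.5]
ee_rot: [0.125, 0.9, 0.414, 0.057]
wrist_force: [-0.1, -0.9, -1.4]
opening: 0.727
grip_force: 20.0
```

Run:
```python
from h import *
plan(place(150),RN)
```

```text
t 8.48 pos [563.4 -18.8 196.5] q [ 0.03 -0.22  1.54 -0.18  1.61  0.71] mm [ 120.6 -120.9  -12. ] deg [ 5.7 17.9 44.4] rows 6.7
ROW [0.3016, -0.3023, -0.0301, 0.0631, 0.1989, 0.4938]
```

>>> {"method": "servo_tool", "body": {
  "moves": [0.22,-0.22,-0.022,0.046,0.145,0.36,0.22,-0.22,-0.022,0.046,0.145,0.36,0.22,-0.22,-0.022,0.046,0.145,0.36,0.22,-0.22,-0.022,0.046,0.145,0.36,0.22,-0.22,-0.022,0.046,0.145,0.36]
}}

```text
t: 8.9
tool_pos: [553.8, 104.4, 180.6]
ee_rot: [0.025, 0.971, 0.161, 0.176]
wrist_force: [-0.1, 0.0, -1.7]
opening: 0.725
grip_force: 20.0
```

Run:
```python
from h import *
plan(place(90),RN)
```

```text
t 8.9 pos [553.8 104.4 180.6] q [ 0.16 -0.37  1.71 -0.05  1.45  1.4 ] mm [ -9.5 -51.6  60.7] deg [ 1.6  4.9 12. ] rows 1.9
ROW [-0.0238, -0.129, 0.1518, 0.0172, 0.0539, 0.1336]
```

>>> {"method": "servo_tool", "body": {
  "moves": [-0.024,-0.129,0.05,0.017,0.054,0.134,-0.024,-0.129,0.1,0.017,0.054,0.134,-0.024,-0.129,0.152,0.017,0.054,0.134,-0.024,-0.129,0.152,0.017,0.054,0.134,-0.024,-0.129,0.152,0.017,0.054,0.134]
}}

```text
t: 9.32
tool_pos: [550.3, 148.0, 114.1]
ee_rot: [-0.012, 0.975, 0.062, 0.214]
wrist_force: [0.1, 0.6, -0.7]
opening: 0.727
grip_force: 20.0
```

Run:
```python
from h import *
plan(place(90),RN)
st=bot.sense(); s=cams.snapshot("wrist"); s["st"]=st; np.save("w6.npy",s,allow_pickle=True); save("h_w6.png",s["frame"])
P=cloud(s,st); hsv=cv2.cvtColor(s["frame"],cv2.COLOR_RGB2HSV); H,S,V=[hsv[...,i] for i in range(3)]
m=(H>50)&(H<90)&(S>90); k,l,stt,cc=cv2.connectedComponentsWithStats(m.astype(np.uint8)); i=1+np.argmax(stt[1:,4]); m=l==i
p=P[m&np.isfinite(P[...,2])]; pm=np.median(p,0); p=p[np.linalg.norm(p-pm,axis=1)<70]; w,v=np.linalg.eigh(np.cov(p.T)); print(stt[i],"normal",v[:,0],"med",np.median(p,0))
v,u=np.nonzero(m); q=hit(s,st,np.c_[u,v],np.median(p,0),Z); print(cv2.minAreaRect(q[:,:2].astype(np.float32)))
```

```text
t 9.32 pos [550.3 148.  114.1] q [ 0.24 -0.43  1.89 -0.05  1.25  1.69] mm [ 1.3 -2.6 -0.5] deg [0.2 0.2 0.1] rows 0.1
ROW [0.0032, -0.0064, -0.0012, 0.002, 0.0025, 0.0016]
[ 201  177  124  135 6817] normal [ 0.00444672 -0.0035488   0.99998382] med [551.82722714 150.63638278 164.02540612]
((539.8045043945312, 146.43121337890625), (69.99996948242188, 63.812744140625), 6.991339206695557)
```

View pics/h_w6.png

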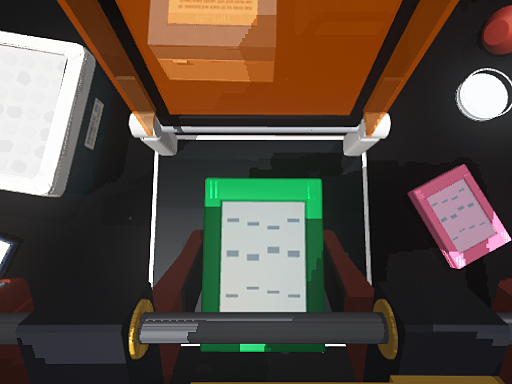

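The view shows the cassette level at (263,265), window up and its yaw matching the viewer, with the rim lines at columns of about 153 and 368. I'll check the nest's lateral centre against the rims.

Run:
```python
from h import *
s=np.load("w6.npy",allow_pickle=True).item(); st=s["st"]; hsv=cv2.cvtColor(s["frame"],cv2.COLOR_RGB2HSV); V=hsv[...,2].astype(int);S=hsv[...,1]
out={}
P=cloud(s,st)
for nm,a,b in(("L",146,166),("R",355,378)):
    pts=[];zz=[]
    for v in range(165,225,5):
        u=a+np.argmax(V[v,a:b]); 
        if V[v,u]>150: pts.append((u,v)); zz.append(P[v,u,2])
    q=hit(s,st,pts,Z*44,Z); print(nm,len(pts),pts[:2],pts[-1:],np.median(zz),"vy",np.median(q@vy),(q@vy).std()); out[nm]=np.median(q@vy)
print("centre vy",(out["L"]+out["R"])/2,"nest vy",NEST@vy, "width",out["L"]-out["R"])
plan(place(25),RN); plan(place(8),RN)
```

```text
L 12 [(np.int64(154), 165), (np.int64(154), 170)] [(np.int64(152), 220)] 38.06323326994282 vy 180.42108553655046 0.24801448741706836
R 12 [(np.int64(363), 165), (np.int64(364), 170)] [(np.int64(366), 220)] 38.593378116981754 vy -18.649314725673822 0.6620908432729912
centre vy 80.88588540543832 nest vy 80.57971829901149 width 199.0704002622243
t 9.37 pos [551.3 148.1 116.3] q [ 0.24 -0.43  1.89 -0.05  1.25  1.69] mm [-28.   -2.8  60. ] deg [0.2 0.  0.1] rows 1.6
ROW [-0.0699, -0.007, 0.1499, 0.0018, 0.0005, 0.0013]
t 9.37 pos [551.3 148.1 116.3] q [ 0.24 -0.43  1.89 -0.05  1.25  1.69] mm [-35.2  -2.8  75.4] deg [0.2 0.  0.1] rows 2.0
ROW [-0.0879, -0.0071, 0.1885, 0.0018, 0.0005, 0.0013]
```

>>> {"method": "servo_tool", "body": {
  "moves": [-0.03,-0.007,0.06,0.002,0,0,-0.06,-0.007,0.12,0.002,0,0,-0.07,-0.007,0.15,0.002,0,0,-0.07,-0.007,0.15,0.002,0,0,-0.07,-0.007,0.15,0.002,0,0]
}}

```text
t: 9.78
tool_pos: [551.3, 151.0, 50.7]
ee_rot: [-0.014, 0.974, 0.062, 0.216]
wrist_force: [0.3, -0.9, 0.0]
opening: 0.728
grip_force: 20.0
```

Run:
```python
from h import *
plan(place(25),RN);plan(place(1),RN);s=bot.sense(); print(s["wrist_force"])
```

```text
t 9.78 pos [551.3 151.   50.7] q [ 0.24 -0.4   1.99 -0.05  1.13  1.69] mm [-0.7  0.2  0.3] deg [-0.  -0.   0.1] rows 0.0
ROW [-0.0016, 0.0006, 0.0008, -0.0004, -0.0, 0.001]
t 9.78 pos [551.3 151.   50.7] q [ 0.24 -0.4   1.99 -0.05  1.13  1.69] mm [-10.8   0.2  22.1] deg [-0.  -0.   0.1] rows 0.6
ROW [-0.027, 0.0006, 0.0552, -0.0004, -0.0, 0.001]
[ 0.25486846 -0.87002529  0.00754596]
```

>>> {"method": "servo_tool", "body": {
  "moves": [-0.007,0,0.014,0,0,0,-0.014,0,0.028,0,0,0,-0.021,0,0.042,0,0,0,-0.026,0,0.053,0,0,0,-0.026,0,0.053,0,0,0]
}}

```text
t: 10.2
tool_pos: [549.8, 151.2, 24.7]
ee_rot: [-0.014, 0.974, 0.062, 0.215]
wrist_force: [0.6, -0.4, -1.6]
opening: 0.724
grip_force: 20.0
```

Run:
```python
from h import *
plan(place(0),RN);s=bot.sense(); print(s["wrist_force"],s["grip_force"],s["opening"])
s=cams.snapshot("wrist");st=bot.sense()
P=cloud(s,st); hsv=cv2.cvtColor(s["frame"],cv2.COLOR_RGB2HSV); H,S,V=[hsv[...,i] for i in range(3)]
m=(H>50)&(H<90)&(S>90); p=P[m&np.isfinite(P[...,2])]; pm=np.median(p,0); p=p[np.linalg.norm(p-pm,axis=1)<70]; w,v=np.linalg.eigh(np.cov(p.T)); print("normal",v[:,0],"med",np.median(p,0))
```

```text
t 10.2 pos [549.8 151.2  24.7] q [ 0.24 -0.39  2.02 -0.05  1.08  1.7 ] mm [1.1 0.6 0.1] deg [-0.1  0.1  0.1] rows 0.0
ROW [0.0028, 0.0016, 0.0002, -0.0007, 0.0011, 0.0012]
[ 0.61566937 -0.44882285 -1.56311728] 19.989742040634155 0.7242624644529042
normal [-0.04382769  0.00781302 -0.99900855] med [545.82151471 150.70052135  75.12522267]
```

>>> {"method": "servo_tool", "body": {
  "moves": [0,0,0,0,0,0,0,0,0,0,0,0,0,0,0,0,0,0,0,0,0,0,0,0,0,0,0,0,0,0],
  "grip": 1
}}

```text
t: 10.67
tool_pos: [550.1, 151.2, 25.6]
ee_rot: [-0.014, 0.974, 0.062, 0.216]
wrist_force: [0.3, 0.6, -0.3]
opening: 0.994
grip_force: 0.0
```

>>> {"method": "servo_tool", "body": {
  "moves": [0,0,-0.05,0,0,0,0,0,-0.15,0,0,0,0,0,-0.25,0,0,0,0,0,-0.35,0,0,0,0,0,-0.4,0,0,0]
}}

```text
t: 11.08
tool_pos: [483.1, 142.7, 176.7]
ee_rot: [-0.015, 0.974, 0.062, 0.219]
wrist_force: [0.8, 0.3, 1.1]
opening: 1.0
grip_force: 0.0
```

Run:
```python
from h import *
st=bot.sense(); s=cams.snapshot("wrist"); s["st"]=st; np.save("w7.npy",s,allow_pickle=True); save("i_w7.png",s["frame"]); print(st["tool_pos"],st["wrist_force"])
P=cloud(s,st); hsv=cv2.cvtColor(s["frame"],cv2.COLOR_RGB2HSV); H,S,V=[hsv[...,i] for i in range(3)]
m=(H>50)&(H<90)&(S>90); k,l,stt,cc=cv2.connectedComponentsWithStats(m.astype(np.uint8)); i=1+np.argmax(stt[1:,4]); m=l==i
p=P[m&np.isfinite(P[...,2])&(P[...,2]>70)]; A=np.c_[p[:,:2]-p[:,:2].mean(0),np.ones(len(p))]; c=np.linalg.lstsq(A,p[:,2],rcond=None)[0]; print("tilt",c, "med",np.median(p,0))
v,u=np.nonzero(m); q=hit(s,st,np.c_[u,v],Z*75,Z); print(stt[i],cv2.minAreaRect(q[:,:2].astype(np.float32)))
# handle etc: points high
```

```text
[483.09840226 142.74591269 176.72052217] [0.80259605 0.25109561 1.09665188]
tilt [2.89169603e-03 9.23553002e-05 7.47976614e+01] med [527.144668   149.28945917  74.81138252]
[ 232  142   63   86 2591] ((529.2652587890625, 148.2362060546875), (90.53166961669922, 64.38272094726562), 7.058033466339111)
```

View pics/i_w7.png

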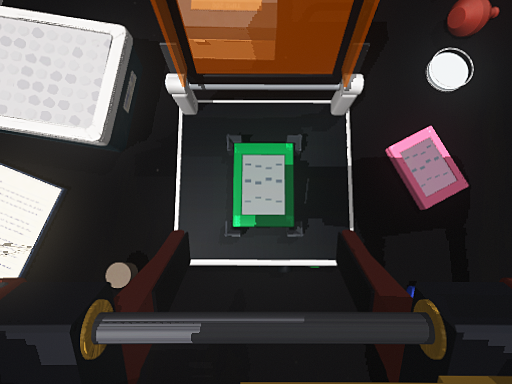

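The green cassette is seated between the four posts at (264,184), centred at (529.3,148.2), with its face at z=74.8 and a tilt of 0.003. The shield is still back. Next I'll locate the handle bar from the initial top and side depth maps.

Run:
```python
from h import *
for f in("top","side"):
    s=np.load(f+".npy",allow_pickle=True).item(); P=cloud(s); S=cv2.cvtColor(s["frame"],cv2.COLOR_RGB2HSV)[...,1]
    loc=(P-NEST); a=loc@vx; b=loc@vy
    m=(P[...,2]>285)&(P[...,2]<330)&(a>90)&(a<190)&(abs(b)<80)
    v,u=np.nonzero(m); p=P[m]; print(f,len(p))
    if len(p): print(" u",u.min(),u.max(),"v",v.min(),v.max(),"P",p.mean(0).round(1),"a",np.percentile(a[m],[5,50,95]).round(1),"b",np.percentile(b[m],[2,50,98]).round(1),"z",np.percentile(p[:,2],[5,50,95]).round(1))
    # shield plane profile: orange
    H=cv2.cvtColor(s["frame"],cv2.COLOR_RGB2HSV)[...,0]
    m=(H<22)&(S>150)&(abs(b)<90)&(a>60)&(a<180)&(P[...,2]>110)&(P[...,2]<290); p=np.c_[a[m],P[m][:,2]]
    if len(p)>50: 
        for z0 in range(120,290,20):
            k=(p[:,1]>z0)&(p[:,1]<z0+20); 
            if k.sum()>5: print("  z",z0+10,"a",np.percentile(p[k,0],[5,50,95]).round(1),k.sum())
```

```text
top 246
 u 137 180 v 125 138 P [674.2 162.7 306.5] a [138.5 144.5 151.3] b [-51.3  -3.6  44.2] z [290.3 308.9 312.9]
  z 130 a [101.5 103.9 106.7] 134
  z 150 a [105.7 108.7 111.4] 153
  z 170 a [105.4 113.1 116.1] 170
  z 190 a [102.1 117.6 120.6] 185
  z 210 a [ 98.7 120.8 122.2] 100
  z 230 a [101.8 110.1 126.2] 29
  z 250 a [107.  110.7 127.4] 20
  z 270 a [112.6 123.1 134.2] 585
side 139
 u 180 202 v 122 138 P [670.5 173.5 302.4] a [137.9 142.2 148.1] b [-43.8   7.8  52.2] z [286.9 304.5 311.9]
  z 130 a [ 83.7 103.5 107.7] 217
  z 150 a [ 87.4 107.5 112.6] 241
  z 170 a [ 93.1 112.8 117.3] 236
  z 190 a [ 97.8 117.2 121.6] 252
  z 210 a [103.1 122.  126.6] 260
  z 230 a [106.1 126.4 130.9] 262
  z 250 a [111.1 130.4 134.5] 233
  z 270 a [111.2 117.9 135. ] 108
```

```bash
cat >> h.py <<'E'
B=np.radians(20); RH=Rzy(np.sin(B)*vx-np.cos(B)*Z,vx)
HB=np.array([*(NEST[:2]+96.5*vx[:2]),100.])
def bar(th,r=212.): return HB+r*(-np.cos(th)*vx+np.sin(th)*Z)
E
python3 - <<'E'
from h import *
print(bar(1.8)); plan(NEST-60*vx+Z*330,RH,True); plan(bar(1.8)-RH[:,2]*90,RH,True)
E
```

```text
[673.7261028  166.33156336 306.45569775]
t 11.13 pos [483.8 143.1 180.2] q [ 0.26 -0.64  1.92 -0.06  1.42  1.7 ] mm [  74.3    0.4 -146.1] deg [  4.3  -4.5 -89.8] rows 12.6
ROW [0.1856, 0.0011, -0.3653, 0.0476, -0.0502, -0.9981]
t 11.13 pos [483.8 143.1 180.2] q [ 0.26 -0.64  1.92 -0.06  1.42  1.7 ] mm [231.1   0.8 -71. ] deg [  4.3  -4.5 -89.8] rows 12.6
ROW [0.5777, 0.0021, -0.1775, 0.0476, -0.0502, -0.9981]
```

>>> {"method": "servo_tool", "body": {
  "moves": [0.1,0,-0.2,0.02,-0.02,-0.4,0.1,0,-0.2,0.02,-0.02,-0.4,0.18,0,-0.36,0.02,-0.02,-0.4,0.18,0,-0.36,0.02,-0.02,-0.4,0.18,0,-0.36,0.02,-0.02,-0.4]
}}

```text
t: 11.55
tool_pos: [489.4, 143.3, 340.4]
ee_rot: [0.04, 0.909, 0.364, 0.199]
wrist_force: [0.4, -0.4, 1.4]
opening: 1.002
grip_force: 0.0
```

Run:
```python
from h import *
plan(bar(1.8)-RH[:,2]*90,RH,True)
```

```text
t 11.55 pos [489.4 143.3 340.4] q [ 0.23 -0.48  1.51 -0.02  1.7   1.04] mm [127.6  95.5  65. ] deg [  2.6  -2.8 -53.8] rows 7.5
ROW [0.3191, 0.2386, 0.1625, 0.0284, -0.0307, -0.5975]
```

>>> {"method": "servo_tool", "body": {
  "moves": [0.04,0.03,-0.02,0.018,-0.02,-0.4,0.08,0.06,-0.02,0.018,-0.02,-0.4,0.12,0.09,0,0.018,-0.02,-0.4,0.16,0.12,0.04,0.018,-0.02,-0.4,0.2,0.15,0.06,0.018,-0.02,-0.4]
}}

```text
t: 11.97
tool_pos: [590.0, 154.7, 345.7]
ee_rot: [0.089, 0.758, 0.628, 0.152]
wrist_force: [-0.4, 0.4, 0.3]
opening: 1.003
grip_force: 0.0
```

Run:
```python
from h import *
plan(bar(1.8)-RH[:,2]*90,RH,True)
```

```text
t 11.97 pos [590.  154.7 345.7] q [ 0.21 -0.16  1.24 -0.02  1.71  0.39] mm [21.1 62.4 26. ] deg [  0.1  -0.7 -18. ] rows 2.5
ROW [0.0528, 0.1561, 0.0651, 0.0016, -0.008, -0.2002]
```

>>> {"method": "servo_tool", "body": {
  "moves": [0.02,0.06,0.02,0,-0.008,-0.1,0.053,0.156,0.065,0,-0.008,-0.2,0.053,0.156,0.065,0,-0.008,-0.2,0.053,0.156,0.065,0,-0.008,-0.2,0.053,0.156,0.065,0,-0.008,-0.2]
}}

```text
t: 12.38
tool_pos: [659.0, 164.2, 344.7]
ee_rot: [0.115, 0.654, 0.736, 0.132]
wrist_force: [0.1, -0.0, 0.8]
opening: 1.0
grip_force: 0.0
```

Run:
```python
from h import *
plan(bar(1.8),RH,True)
st=bot.sense(); s=cams.snapshot("wrist"); P=cloud(s,st); loc=P-NEST; a=loc@vx; b=loc@vy
Q=(P-st["tool_pos"])@rot(st["ee_rot"]).as_matrix()
m=(P[...,2]>285)&(P[...,2]<330)&(a>110)&(a<190)&(abs(b)<30)
if m.sum(): print(m.sum(),"a",np.percentile(a[m],[2,50,98]).round(1),"b",np.percentile(b[m],[2,50,98]).round(1),"z",np.percentile(P[m][:,2],[2,50,98]).round(1),"tool",np.median(Q[m],0))
```

```text
t 12.38 pos [659.  164.2 344.7] q [ 0.21  0.02  1.07 -0.03  1.7   0.08] mm [ 0.2  0.7 91. ] deg [ 0.1  0.  -0.5] rows 2.2
ROW [0.0006, 0.0018, 0.2276, 0.0014, 0.0001, -0.0056]
1024 a [139.  143.1 150.6] b [-28.6   1.8  29.1] z [306.  311.3 313.2] tool [ 2.08329549  1.38031958 36.16273359]
```

The wrist depth confirms the bar at a≈144.8 and z≈307, so I'll descend and grip.

>>> {"method": "servo_tool", "body": {
  "moves": [0,0.002,0.06,0,0,0,0,0.002,0.12,0,0,0,0,0.002,0.17,0,0,0,0,0.002,0.21,0,0,0,0,0.002,0.227,0,0,0]
}}

```text
t: 12.85
tool_pos: [689.5, 168.1, 260.6]
ee_rot: [0.116, 0.654, 0.736, 0.132]
wrist_force: [-0.1, 0.4, -0.4]
opening: 1.002
grip_force: 0.0
```

>>> {"method": "servo_tool", "body": {
  "moves": [0,0,0,0,0,0,0,0,0,0,0,0,0,0,0,0,0,0,0,0,0,0,0,0,0,0,0,0,0,0],
  "grip": -1,
  "squeeze": 20
}}

```text
t: 13.27
tool_pos: [690.8, 168.3, 263.4]
ee_rot: [0.117, 0.653, 0.736, 0.133]
wrist_force: [0.1, 0.7, 0.5]
opening: 0.657
grip_force: 0.0
```

>>> {"method": "servo_tool", "body": {
  "moves": [0,0,0,0,0,0,0,0,0,0,0,0,0,0,0,0,0,0,0,0,0,0,0,0,0,0,0,0,0,0]
}}

```text
t: 13.68
tool_pos: [690.7, 168.3, 261.3]
ee_rot: [0.116, 0.653, 0.736, 0.132]
wrist_force: [-0.9, 0.2, 0.2]
opening: 0.281
grip_force: 0.0
```

>>> {"method": "servo_tool", "body": {
  "moves": [0,0,0,0,0,0,0,0,0,0,0,0,0,0,0,0,0,0,0,0,0,0,0,0,0,0,0,0,0,0]
}}

```text
t: 14.1
tool_pos: [690.7, 168.2, 261.4]
ee_rot: [0.116, 0.653, 0.736, 0.132]
wrist_force: [0.2, 0.3, 0.3]
opening: 0.131
grip_force: 20.0
```

Run:
```python
from h import *
plan(bar(1.8),RH,True); s=bot.sense(); print(s["wrist_force"],s["opening"]*88,s["grip_force"])
pin=s["tool_pos"]-rot(s["ee_rot"]).as_matrix()[:,2]*50; print((pin-HB)@vx,pin[2]-100,np.hypot((pin-HB)@vx,pin[2]-100))
R0=rot(s["ee_rot"]).as_matrix(); t0=np.arctan2(206.46,-48.2)
for th in np.linspace(1.8,.785,18)[1:]:
    d=R0.T@(bar(th)-bar(1.8))/400; print(round(th,3),d.round(4))
```

```text
t 14.1 pos [690.7 168.2 261.4] q [ 0.21  0.05  1.19 -0.03  1.55  0.08] mm [ 0.2 -0.6  1.8] deg [ 0.3  0.  -0.4] rows 0.1
ROW [0.0006, -0.0016, 0.0046, 0.003, 0.0, -0.0041]
[0.21240825 0.31470285 0.26112609] 11.503597459313315 19.999402463436127
47.89686178258727 208.30776917830877 213.74338836245633
1.74 [-0.0002 -0.0269 -0.0166]
1.681 [-0.0004 -0.0548 -0.0316]
1.621 [-0.0005 -0.0835 -0.0449]
1.561 [-0.0007 -0.1129 -0.0565]
1.501 [-0.0009 -0.143  -0.0662]
1.442 [-0.0011 -0.1737 -0.0742]
1.382 [-0.0013 -0.2047 -0.0803]
1.322 [-0.0015 -0.236  -0.0846]
1.263 [-0.0017 -0.2676 -0.087 ]
1.203 [-0.0019 -0.2992 -0.0875]
1.143 [-0.0021 -0.3308 -0.0861]
1.084 [-0.0023 -0.3623 -0.0828]
1.024 [-0.0025 -0.3935 -0.0777]
0.964 [-0.0027 -0.4244 -0.0707]
0.904 [-0.0029 -0.4548 -0.0618]
0.845 [-0.0031 -0.4846 -0.0512]
0.785 [-0.0033 -0.5137 -0.0388]
```

>>> {"method": "servo_tool", "body": {
  "moves": [0,-0.027,-0.0166,0,0,0,0,-0.055,-0.0316,0,0,0,-0.0005,-0.0835,-0.045,0,0,0,-0.0007,-0.113,-0.0565,0,0,0,-0.001,-0.143,-0.066,0,0,0]
}}

```text
t: 14.52
tool_pos: [628.3, 160.5, 267.6]
ee_rot: [0.117, 0.653, 0.736, 0.133]
wrist_force: [0.7, 1.6, 1.6]
opening: 0.128
grip_force: 20.0
```

>>> {"method": "servo_tool", "body": {
  "moves": [0,-0.031,-0.008,0,0,0,0,-0.062,-0.014,0,0,0,-0.0005,-0.093,-0.018,0,0,0,-0.0007,-0.125,-0.021,0,0,0,-0.001,-0.156,-0.021,0,0,0]
}}

```text
t: 14.93
tool_pos: [567.0, 152.9, 253.5]
ee_rot: [0.116, 0.653, 0.736, 0.133]
wrist_force: [0.5, 1.1, 0.0]
opening: 0.13
grip_force: 20.0
```

```bash
cat >> h.py <<'E'
def shield(ths=()):
    s=bot.sense(); R0=rot(s["ee_rot"]).as_matrix(); pin=s["tool_pos"]-R0[:,2]*50; a=(pin-HB)@vx; z=pin[2]-100
    print("t",s["t"],"th",np.arctan2(z,-a),"r",np.hypot(a,z),"b",(pin-HB)@vy,"F",s["wrist_force"].round(1),"open",s["opening"]*88,s["grip_force"])
    for th in ths: print(th,(R0.T@(bar(th)-pin)/400).round(4))
E
python3 - <<'E'
from h import *
shield([1.143,1.084,1.024,.964,.904,.845,.785])
E
```

```text
t 14.9333 th 1.204747830908957 r 214.56050695879836 b -0.011660286260084973 F [0.5 1.1 0. ] open 11.430663975654674 20.003809332847595
1.143 [-0.0002 -0.0326  0.0077]
1.084 [-0.0004 -0.0637  0.0109]
1.024 [-0.0006 -0.0951  0.016 ]
0.964 [-0.0008 -0.1261  0.023 ]
0.904 [-0.001  -0.1567  0.0318]
0.845 [-0.0012 -0.1861  0.0423]
0.785 [-0.0014 -0.2154  0.0546]
```

>>> {"method": "servo_tool", "body": {
  "moves": [0,-0.0315,0.0015,0,0,0,0,-0.063,0.005,0,0,0,-0.0005,-0.0945,0.01,0,0,0,-0.0007,-0.125,0.017,0,0,0,-0.001,-0.1555,0.026,0,0,0]
}}

```text
t: 15.35
tool_pos: [512.6, 146.2, 221.7]
ee_rot: [0.116, 0.653, 0.736, 0.133]
wrist_force: [-2.5, 1.4, 0.4]
opening: 0.133
grip_force: 20.0
```

>>> {"method": "servo_tool", "body": {
  "moves": [0,-0.015,0.005,0,0,0,0,-0.03,0.0106,0,0,0,0,-0.045,0.0165,0,0,0,0,-0.059,0.023,0,0,0,0,-0.059,0.023,0,0,0]
}}

```text
t: 15.77
tool_pos: [493.3, 143.7, 203.7]
ee_rot: [0.115, 0.653, 0.737, 0.132]
wrist_force: [-2.4, 2.6, -0.1]
opening: 0.129
grip_force: 20.0
```

>>> {"method": "servo_tool", "body": {
  "moves": [0,0,0,0,0,0,0,0,0,0,0,0,0,0,0,0,0,0,0,0,0,0,0,0,0,0,0,0,0,0]
}}

```text
t: 16.18
tool_pos: [494.3, 143.9, 204.6]
ee_rot: [0.116, 0.653, 0.736, 0.133]
wrist_force: [-3.0, 4.8, 1.5]
opening: 0.126
grip_force: 20.0
```

Run:
```python
from h import *
shield([.785])
for f in("side","top"):
    s=cams.snapshot(f); P=cloud(s); hsv=cv2.cvtColor(s["frame"],cv2.COLOR_RGB2HSV); loc=P-HB; a=loc@vx;b=loc@vy;z=loc[...,2]
    m=(hsv[...,0]<22)&(hsv[...,1]>150)&(abs(b)<95)&(a<-10)&(a>-190)&(z>10)&(z<190)
    t=np.arctan2(z[m],-a[m]); print(f,m.sum(),np.percentile(t,[5,50,95]).round(3))
    g=(hsv[...,0]>50)&(hsv[...,0]<90)&(hsv[...,1]>90)&(np.linalg.norm(P-NEST-Z*14,axis=-1)<70)
    if g.sum()>20: print(" green",g.sum(),np.median(P[g],0),P[g].mean(0))
```

```text
t 16.1833 th 0.7906166678677651 r 213.20991314842405 b 0.16602445433940005 F [-3.   4.8  1.5] open 11.097462178157475 20.00156432390213
0.785 [-0.0004 -0.0015  0.004 ]
side 604 [0.418 0.676 0.763]
 green 278 [519.13935975 168.0211228   73.21186476] [522.98849611 158.72735617  71.82231317]
top 1468 [0.688 0.804 0.885]
```

The shield is held at 0.79 rad and the cassette is untouched, so I'll hand in after a last check that it's steady.

>>> {"method": "servo_tool", "body": {
  "moves": [0,0,0,0,0,0,0,0,0,0,0,0,0,0,0,0,0,0,0,0,0,0,0,0,0,0,0,0,0,0]
}}

```text
t: 16.7
tool_pos: [494.3, 143.9, 204.7]
ee_rot: [0.116, 0.653, 0.736, 0.133]
wrist_force: [-2.1, 3.7, 0.5]
opening: 0.128
grip_force: 20.0
```

Run:
```python
from h import *
shield(); print(abs(bot.sense()["qd"]).max()); print(job_done())
```

```text
t 16.7 th 0.7905488596756145 r 213.2497584533326 b 0.17801540953621497 F [-2.1  3.7  0.5] open 11.270335289049386 20.001562535762787
0.002332465197686234
the job is handed in; nothing more can be done
None
```

I handed the job in at 16.7 s: the green cassette was measured flat and window up in the nest, and the gripper is still holding the shield at about 45 degrees (0.79 rad); no verdict came back.

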